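Reset the rearing-room alarm with its key

ROBOT

A 7-joint arm with a two-finger parallel gripper is mounted at the origin on the work surface. World frame = base frame: x ahead of the robot, y to its left, z up, the work surface at z = 0. Lengths are in m, angles in rad, forces in N, time in s.
With the tool pointing down it reaches from about 0.425 to 0.95 m from the base axis. Payload 4.7 kg.
Tool frame: the origin (TCP) lies on the centre line of the jaws, within the pads' length; the fingertips stand robot.nose_length ahead of it and the grasp point (between the pads) lies 8 mm behind it (robot.nose_length is the distance from the TCP to the fingertips, in m); z points along the fingers, x is the direction in which the jaws open and shut, and the axes are right-handed (so a half turn about z gives the same grasp; the last joint's range is limited). The gripper opens to 85 mm and grips with 20 to 120 N. Pads are 22 mm wide; open, the fingers measure 114 mm over their backs; the gripper's body (76 mm by 85 mm) begins 54 mm behind the grasp point. The pads swing forward as they close: fully open they stand 13 mm farther back than shut.
Start: joints at [1.27, 0.469, -0.049, 1.532, 0.024, 1.141, -0.082], TCP at [0.181, -0.65, 0.242] pointing down, gripper open.
Joint ranges: [-2.59, 2.59], [-0.33, 1.99], [-1.39, 1.29], [0.1, 2.45], [-1.04, 4.18], [0.21, 1.99], [-2.66, 2.66]. Speed limits (rad/s): [2.57, 2.57, 3.14, 3.14, 3.14, 3.14, 3.14].

INTERFACE

Orientations are given as [roll, pitch, yaw] about the fixed x, y, z axes, in that order (R = Rz(yaw) Ry(pitch) Rx(roll)).
In Python, from plant import robot gives the robot as it stands. Calls block until the motion is done:
- robot.goto(position, orientation): joint-space move of the TCP to a pose.
- robot.move_straight(position, vel=0.15, attitude=None, contact_N=None): straight line of the TCP; attitude=None keeps the orientation; vel is the mean speed in m/s. With contact_N (N) it stops when the force on the tool has changed by that much, and returns True; else False.
- robot.move_joints(angles): joint-space move.
- robot.grip(opening, strength=None): opening from 0.0 (shut) to 1.0 (fully open); strength is the grip in N (None keeps the last); returns when the fingers have stopped.
- robot.sleep(seconds).
- robot.inverse_kinematics(position, orientation): joint angles nearest the present ones, or None.
- robot.sense(): the state.
- robot.grab_frame(name): name is "scene" or "top" or "wrist"; returns a dict with "image" (384x512x3 uint8, red, green, blue), "range_z" (384x512 float32, m along the optical axis (not along the pixel's ray), 0 where there is no reading), "fx", "fy", "cx", "cy" (pixels), "R" (3x3) and "t" (3): a world point X has camera coordinates R X + t. Camera axes: x right, y down, z forward; pixel columns grow to the right and rows downward; lengths in m; the calibration is good to about 2 mm. The wrist camera is an equidistant fisheye: a pixel r from the principal point sees the ray r / f radians off the axis. A picture is of the moment at which its call begins.
A pose or a line that the arm cannot do raises robot.IKError and nothing moves.
- robot.close_job(): hands the job in, once; it reports no verdict.
The state is a dict: "t": time; "joint_pos": joint angles; "joint_velocities": joint speeds; "effort": joint torques, N m; "tcp_pos": TCP position; "tcp_rot": TCP orientation; "wrist_force": force on the tool from outside, world axes, zero at the start; "torque": the same for the moment, N m; "opening": opening from 0.0 (shut) to 1.0 (fully open).
Only numpy, scipy, OpenCV 4.12 (cv2) and the standard library are available. Lean on these libraries where they do the work, as an engineer would, in place of code of your own. Each camera call takes 0.05 s, during which the arm holds its last target. There are 200 camera calls.

TASK

The rearing room's climate alarm has been dealt with and must be reset: take the red-headed key from the key stand, push it fully home into the key switch of the grey alarm station, turn it clockwise to its stop, turn it all the way back to its home stop and draw it out. Then put it back upright in its own place in the stand, seated on its shoulder, and let go. Treat key and lock gently, feeling for the keyhole, the slots and the stops rather than forcing anything, and disturb nothing else, the other keys and the heater stop button included.

Things in the scene. Friction and masses are not known exactly. Their poses are not given: they have to be found in the camera images.
- red_key_bow (a point): Centre of the red plastic bow (head) of the alarm key, 30 wide x 9 thick x 30 mm tall; grip it across its thickness. Axes: z up the key, x along the bow's width and both bits, y through its thickness. It starts upright in one of the stand's slots (which one varies), shoulder on the stand's top, this point 63 mm above the table. Key 63 mm long, 40 to 85 g, alike after half a turn.
- red_key_shoulder (a point): Centre of the underside of the red key's brass shoulder (collar 16 mm across, 5 thick), 27 mm below the bow's centre, same axes. Under it a round stem 7.2 mm across whose round nose ends 20.5 mm below this point; two flat bits along x (18 mm over both, 3 thick) from 6.2 to 13.5 mm below it, so the nose goes in 7 mm ahead of the bits. Seated, the shoulder lies on the face.
- switch_ring (a point): Centre of the yellow ring round the key switch, at the height of the switch's steel face, 90 mm above the table. The switch sits off-centre in its ring: the real keyhole lies up to 3 mm away along x and likewise along y, and is turned up to 8 degrees either way. x is the nominal line of the keyway at home (bits along x), z is up.
- station: Grey alarm station, box 132 x 224 x 80 mm, fixed; origin under its centre, z up. Key switch at y = -56 mm: head 35 mm across, 10 mm above the cover. Keyhole: hole 8 mm square for the stem, with slots 4.8 mm wide, 19.8 mm end to end, for the bits, in a 4 mm plate. Seated on its shoulder the key has its bits under the plate: it then turns, and comes out only near home. A red lamp 26 mm high is at x 32, y 14.
- key_switch (a joint): Angle of the switch's barrel in rad: 0 at home (start), growing clockwise from above to a solid stop at about 1.2. Turns under 0.05 N m and stays where left. The key has about 0.08 rad of play in it each way, so it turns up to 0.2 more than the barrel. Over about 0.35 N m against a stop, or pushing or pulling with over 50 N, strains the key.
- heater_stop (a joint): Red mushroom button on the station, 36 mm across, 124 mm from the key switch along the station's y: 0 when out, 0.006 m when pressed. Leave it alone.
- stand_top (a point): Middle of the top of the key stand, a fixed wooden block 66 x 190 x 36 mm, its row of three slots along y at -55, 0 and 55 mm. Each slot is 9.5 mm across, 22 mm long (along the row, as are the keys' bits) and 30 mm deep, with a small chamfer. Keys stand in them on their shoulders.
- blue_key_bow (a point): Centre of the bow of the blue key, same shape as the red, in another slot of the stand. Leave it alone.
- yellow_key_bow (a point): Centre of the bow of the yellow key, same shape as the red, in another slot of the stand. Leave it alone.
- patty_pack_mid (a point): Middle of a packed patty lying on the bench, 85 x 190 x 35 mm. Leave it alone.
- feed_jar_mid (a point): Middle of an amber feed jar with a green cap, 72 mm across, 120 mm tall. Leave it alone.
- scoop_grip (a point): Handle of a small spoon-like scoop, 200 mm long, lying on the bench. Leave it alone.
Not all that is in view belongs to the job. What is shaped like the part that bears red_key_bow but green or turquoise is not meant.

How it is judged:
On the way, in this order (a step that is already met when the one before it is completed fails the run):
1. the key is fully home in the key switch, its shoulder on the face (z of red_key_shoulder in the frame of switch_ring below 0.002 m and horizontal distance between red_key_shoulder and switch_ring below 0.008 m), for 0.1 s.
2. the key, still in, has been turned clockwise to the stop (value of joint key_switch above 1.16 rad and z of red_key_shoulder in the frame of switch_ring below 0.004 m and horizontal distance between red_key_shoulder and switch_ring below 0.008 m), for 0.1 s.
3. the key, still in, has been turned back to the home stop (value of joint key_switch below 0.08 rad and z of red_key_shoulder in the frame of switch_ring below 0.004 m and horizontal distance between red_key_shoulder and switch_ring below 0.008 m), for 0.1 s.
4. the key is drawn right out, the switch left at home (value of joint key_switch below 0.15 rad and z of red_key_shoulder in the frame of switch_ring above 0.022 m), for 0.1 s.
At the end, for the whole second after the job is handed in: The red key stands upright (within 0.15 rad) in its own slot of the stand, its shoulder within 6 mm of where it started, and the key switch is at home (within 0.15 rad) (distance of red_key_shoulder from where it was at the start of the episode below 0.006 m and angle between red_key_shoulder's own z axis and vertical below 0.15 rad and value of joint key_switch below 0.15 rad); the robot touches nothing.
It fails at once if the key is forced in the lock or strained against a stop (contact force between red_key and lock above 60 N).
It fails at once if another key is disturbed (distance of any of blue_key_bow, yellow_key_bow from where it was at the start of the episode above 0.01 m).
It fails at once if the heater stop is pressed (value of joint heater_stop above 0.003 m).
It fails at once if something else on the bench is pushed about (distance of any of patty_pack_mid, feed_jar_mid, scoop_grip from where it was at the start of the episode above 0.02 m).
It also fails if it takes over 72 s, if anything falls off the work surface, if the arm or the gripper's body presses on something with over 40 N, if the wrist force passes 120 N, or if a joint passes its speed limit or range.

## Working session

There is one attempt and no reset: what is moved stays moved. The work goes in short steps, each a Python script; the robot and the scene stay as the last script left them, time stands still between calls to the robot, and variables do not carry over. Pictures are saved under pics/ and viewed, about 8 in all and at most 12, crops included, and the job is handed in when it is done.

```bash
mkdir -p pics; ls; python3 - <<'E'
from plant import robot
import cv2, numpy as np
print(robot.sense(), robot.nose_length)
for n in ("scene","top"):
    f=robot.grab_frame(n); np.savez(f"pics/{n}.npz",**f)
    cv2.imwrite(f"pics/{n}.png",f["image"][:,:,::-1])
    print(n,f["fx"],f["cx"],f["cy"],np.round(f["R"],3).tolist(),f["t"])
E
```

```text
pics
{'t': 0.0, 'joint_pos': array([ 1.27009087,  0.46945694, -0.04860501,  1.53370284,  0.02407934,
        1.14099006, -0.08231237]), 'joint_velocities': array([-0.00071939,  0.00076879, -0.00019881, -0.00024922,  0.00017508,
        0.00018998,  0.00115273]), 'effort': array([-4.96947378e-04, -5.10311902e+01, -4.66097833e-02, -2.37710416e+01,
        1.06364675e-02,  7.54699751e-03, -1.86542349e-05]), 'tcp_pos': array([ 0.18108803, -0.6496677 ,  0.2412472 ]), 'tcp_rot': array([ 3.14154342e+00,  1.97187827e-03, -1.29897112e+00]), 'wrist_force': array([-0.50708799, -0.22632259, -0.28129502]), 'torque': array([0.00566678, 0.00386032, 0.04880971]), 'opening': 0.9979356331130466} 0.011
scene 430.05505511639205 255.20013153774318 189.74896304725314 [[0.373, 0.928, -0.017], [0.501, -0.217, -0.838], [-0.781, 0.304, -0.546]] [-0.20335594 -0.19183407  1.3661201 ]
top 407.8948621154314 255.91760028858613 196.76412266110603 [[-0.024, -1.0, -0.007], [-0.981, 0.025, -0.19], [0.19, 0.003, -0.982]] [-7.91562411e-04  5.48245047e-01  9.39910651e-01]
```

View pics/top.png

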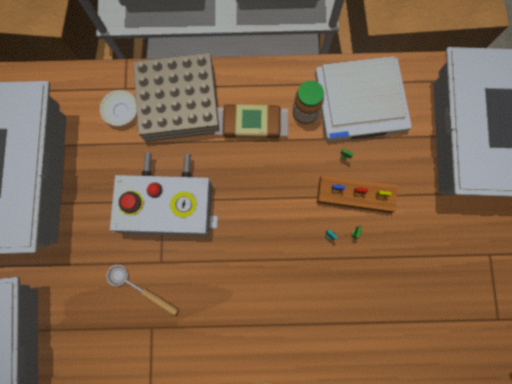

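View pics/scene.png

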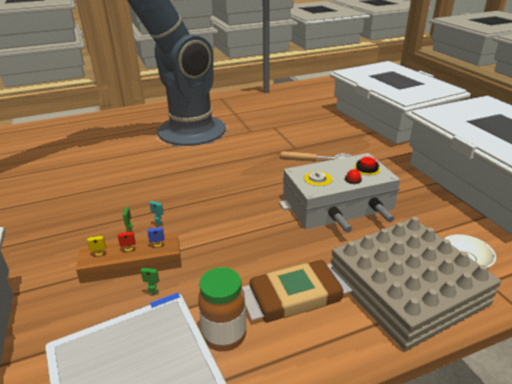

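The top view shows the red key in the middle slot at (361,191), with blue at (338,188) and yellow at (384,194). The switch ring is at (184,205), the lamp at (154,190) and the heater stop at (130,202). The turquoise and green keys lying about are distractors.

```bash
cat > h.py <<'E'
import cv2, numpy as np
def ray(f,uv,fish=False):
    uv=np.atleast_2d(np.asarray(uv,float)); a=(uv-[f["cx"],f["cy"]])/[f["fx"],f["fy"]]
    if fish:
        th=np.linalg.norm(a,axis=1,keepdims=True); d=np.hstack([a/np.maximum(th,1e-9)*np.sin(th),np.cos(th)])
    else: d=np.hstack([a,np.ones((len(a),1))])
    R=np.asarray(f["R"]); return -R.T@np.asarray(f["t"]), d@R
def plane(f,uv,z,fish=False):
    c,d=ray(f,uv,fish); return (c+d*((z-c[2])/d[:,2])[:,None])[:,:2]
def mask(img,h0,h1,s=120,v=60):
    q=cv2.cvtColor(img,cv2.COLOR_RGB2HSV).astype(int); H,S,V=q[...,0],q[...,1],q[...,2]
    m=((H>=h0)&(H<=h1)) if h0<=h1 else ((H>=h0)|(H<=h1))
    return (m&(S>s)&(V>v)).astype(np.uint8)
def blobs(m,amin=8):
    n,l,st,c=cv2.connectedComponentsWithStats(m)
    return [(st[i,4],c[i],l==i) for i in range(1,n) if st[i,4]>=amin]
E
python3 - <<'E'
from h import *
f=dict(np.load("pics/top.npz"))
im=f["image"]
for nm,a in dict(red=(174,4,170,90),yel=(24,34,150,100),blue=(108,128,120,60)).items():
    for A,c,m in blobs(mask(im,*a),8):
        if 100<c[0]<400: print(nm,A,c.round(1),"z.07",plane(f,c,.07).round(4),"z.082",plane(f,c,.082).round(4))
# stand
m=mask(im,5,20,150,60); 
for uv in [(361,191),(184,205),(340,198),(372,198)]: 
    u,v=uv; d=f["range_z"][v,u]; c,r=ray(f,uv); print(uv,(c+r[0]*d).round(4))
E
```

```text
red 102 [153.2 188.9] z.07 [[0.5701 0.2319]] z.082 [[0.5675 0.2287]]
red 31 [360.8 189.9] z.07 [[ 0.555  -0.2657]] z.082 [[ 0.5525 -0.2626]]
red 172 [127.8 200.8] z.07 [[0.5426 0.2922]] z.082 [[0.5403 0.2883]]
yel 45 [384.4 192.6] z.07 [[ 0.547  -0.3214]] z.082 [[ 0.5446 -0.3175]]
yel 49 [136.1 205.6] z.07 [[0.5305 0.2718]] z.082 [[0.5284 0.2681]]
yel 270 [182.7 204.1] z.07 [[0.5312 0.1606]] z.082 [[0.5291 0.1583]]
blue 73 [338.6 134.2] z.07 [[ 0.696  -0.2212]] z.082 [[ 0.6918 -0.2186]]
blue 36 [338.1 186.6] z.07 [[ 0.5645 -0.2119]] z.082 [[ 0.562  -0.2094]]
(361, 191) [ 0.5513 -0.2645  0.0753]
(184, 205) [0.5297 0.1581 0.0664]
(340, 198) [ 0.5424 -0.2212  0.0386]
(372, 198) [ 0.5409 -0.3006  0.036 ]
```

```bash
python3 - <<'E'
from plant import robot
from h import *
for yaw in (-.16,2.98,-.16-1.57,1.41):
    for p in ([.555,-.266,.1],[.53,.16,.12]): 
        q=robot.inverse_kinematics(p,[np.pi,0,yaw]); print(yaw,p,None if q is None else np.round(q,2))
robot.goto([.50,.16,.23],[np.pi,0,-.1])
f=robot.grab_frame("wrist"); np.savez("pics/w1.npz",**f); cv2.imwrite("pics/w1.png",f["image"][:,:,::-1])
s=robot.sense(); print(s["t"],s["tcp_pos"],s["joint_pos"].round(2)); print(f["fx"],f["cx"],f["cy"],np.round(f["R"],3).tolist(), -f["R"].T@f["t"])
E
```

```text
-0.16 [0.555, -0.266, 0.1] [ 0.72  0.57 -0.47  1.79  0.33  0.86 -0.06]
-0.16 [0.53, 0.16, 0.12] [ 0.42  0.68 -1.1   1.9   0.72  1.02 -1.17]
2.98 [0.555, -0.266, 0.1] [-0.34  0.81  1.11  1.85 -0.85  1.04 -2.18]
2.98 [0.53, 0.16, 0.12] [ 0.45  0.73 -1.18  1.9   0.78  1.07  1.92]
-1.73 [0.555, -0.266, 0.1] [ 0.49  0.53 -0.15  1.8   0.1   0.82 -1.44]
-1.73 [0.53, 0.16, 0.12] [ 0.14  0.5  -0.67  1.91  0.4   0.86 -2.46]
1.41 [0.555, -0.266, 0.1] [ 0.86  0.62 -0.67  1.78  0.48  0.91  1.38]
1.41 [0.53, 0.16, 0.12] [ 0.46  0.74 -1.19  1.9   0.79  1.08  0.34]
3.2 [0.50035609 0.15920501 0.22984135] [ 0.47  0.45 -1.11  1.86  0.45  1.11 -0.91]
297.3186396354542 252.08254763930645 195.48249196596026 [[0.995, -0.102, -0.001], [-0.097, -0.948, 0.303], [-0.032, -0.302, -0.953]] [0.50829145 0.2357734  0.36095632]
```

View pics/w1.png

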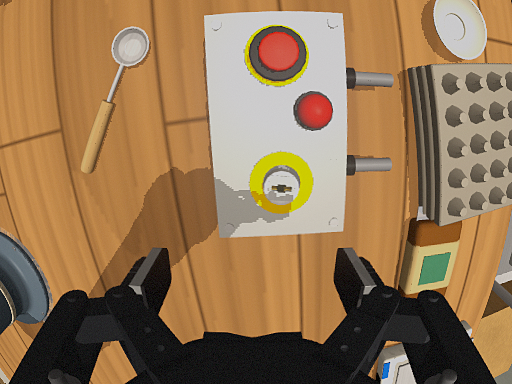

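The switch ring is at (281,182) and the keyhole is offset to about (282,188). Its slot runs along image x, which is roughly world x. I'll take a closer look.

```bash
python3 - <<'E'
from plant import robot
from h import *
f=dict(np.load("pics/w1.npz"))
for A,c,m in blobs(mask(f["image"],24,34,150,100),100): print(A,c,plane(f,c,.082,True),plane(f,c,.09,True))
print(plane(f,[(282,188)],.09,True))
robot.move_straight([.522,.125,.155])
f=robot.grab_frame("wrist"); np.savez("pics/w2.npz",**f)
im=f["image"]; d=f["range_z"]
m=mask(im,24,34,150,100); 
for A,c,mm in blobs(m,200):
    pts=cv2.findContours(mm.astype(np.uint8),cv2.RETR_EXTERNAL,cv2.CHAIN_APPROX_NONE)[0][0][:,0]
    for z in (.08,.082,.084,.09):
        P=plane(f,pts,z,True).astype(np.float32)*1000; (cc,r)=cv2.minEnclosingCircle(P); e=cv2.fitEllipse(P); print(A,c.round(1),z,e)
    c0=c
print(robot.sense()["t"],robot.sense()["tcp_pos"])
u,v=c0.astype(int); cr=im[v-60:v+60,u-75:u+75]; print("crop origin",u-75,v-60)
cv2.imwrite("pics/w2.png",cv2.resize(cr,None,fx=5,fy=5,interpolation=cv2.INTER_CUBIC)[:,:,::-1])
c,r=ray(f,[(u-18,v),(u,v-18),(u+26,v)],True); 
E
```

```text
514 [274.71789883  59.78988327] [[0.53295849 0.27539749]] [[0.53225108 0.27426114]]
1662 [282.1654633  178.22984356] [[0.52983497 0.16203199]] [[0.52921713 0.16414677]]
[[0.52834997 0.15458594]]
575 [253.8  21.7] 0.08 ((534.9118041992188, 282.1221618652344), (57.532833099365234, 59.06717300415039), 8.840218544006348)
575 [253.8  21.7] 0.082 ((534.861328125, 281.35028076171875), (56.976253509521484, 58.4957389831543), 8.8400297164917)
575 [253.8  21.7] 0.084 ((534.8109130859375, 280.57843017578125), (56.419681549072266, 57.92436599731445), 8.840239524841309)
575 [253.8  21.7] 0.09 ((534.6596069335938, 278.2627868652344), (54.74995422363281, 56.210121154785156), 8.839527130126953)
3570 [257.7 164.6] 0.08 ((528.9225463867188, 157.0397186279297), (61.16884231567383, 62.94656753540039), 54.544681549072266)
3570 [257.7 164.6] 0.082 ((528.9300537109375, 157.4779052734375), (60.577091217041016, 62.33761215209961), 54.5448112487793)
3570 [257.7 164.6] 0.084 ((528.9375610351562, 157.91607666015625), (59.98533248901367, 61.728668212890625), 54.5447883605957)
3570 [257.7 164.6] 0.09 ((528.9600830078125, 159.23060607910156), (58.2100830078125, 59.90181350708008), 54.544776916503906)
3.975 [0.52226438 0.12602165 0.15592038]
crop origin 182 104
```

View pics/w2.png

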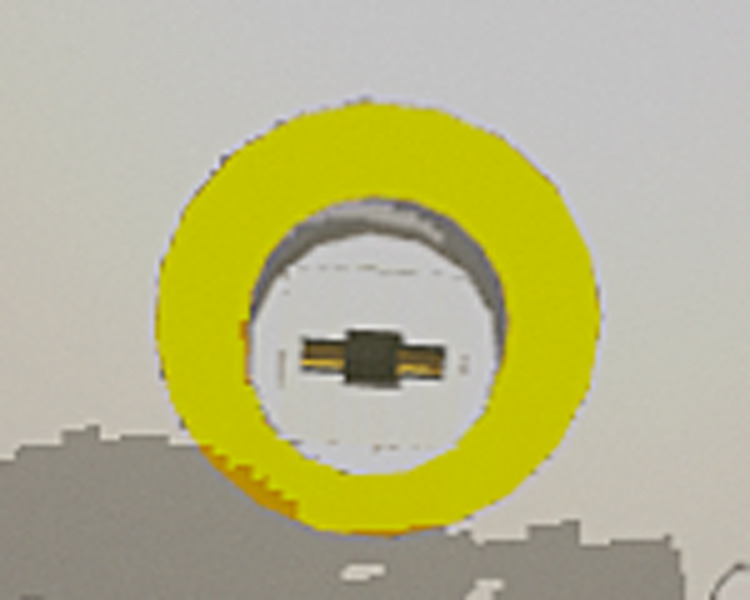

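The keyhole is clear: the square hole is at crop (373,357) and the slots span (301,355) to (445,361). I'll measure it on the z=0.09 plane, then go above the key.

```bash
python3 - <<'E'
from plant import robot
from h import *
f=dict(np.load("pics/w2.npz")); im=f["image"]
g=im.min(axis=2); u0,v0=182+373/5,104+357/5
m=(g<150).astype(np.uint8); 
w=np.zeros_like(m); w[int(v0)-9:int(v0)+9,int(u0)-17:int(u0)+18]=1
b=max(blobs(m*w),key=lambda x:x[0]); print("area",b[0],b[1])
pts=cv2.findContours(b[2].astype(np.uint8),cv2.RETR_EXTERNAL,cv2.CHAIN_APPROX_NONE)[0][0][:,0]
P=plane(f,pts,.09,True).astype(np.float32)*1000
print(cv2.minAreaRect(P)); 
ys,xs=np.nonzero(b[2]); Q=plane(f,np.c_[xs,ys],.09,True)*1000
print(Q.mean(0)); C=np.cov((Q-Q.mean(0)).T); w_,V=np.linalg.eigh(C); print("angle",np.degrees(np.arctan2(V[1,1],V[0,1])))
# go above the key
robot.goto([.552,-.33,.17],[np.pi,0,-.16])
f=robot.grab_frame("wrist"); np.savez("pics/w3.npz",**f)
for nm,a in dict(red=(174,4,170,90),yel=(24,34,150,100),blue=(108,128,120,60)).items():
    for A,c,mm in blobs(mask(f["image"],*a),60):
        print(nm,A,c.round(1),plane(f,c,.078,True).round(4),plane(f,c,.063,True).round(4))
cv2.imwrite("pics/w3.png",f["image"][:,:,::-1]); s=robot.sense(); print(s["t"],s["tcp_pos"])
E
```

```text
area 259 [256.01930502 175.37837838]
((527.5389404296875, 154.27662658691406), (7.71579122543335, 19.121408462524414), 84.34364318847656)
[527.546199   154.37676066]
angle 170.7267793473067
yel 447 [243.3 192.3] [[ 0.5472 -0.3181]] [[ 0.546  -0.3225]]
blue 234 [242.7  59.7] [[ 0.5631 -0.2174]] [[ 0.563  -0.2151]]
5.6917 [ 0.55279936 -0.32778899  0.17037404]
```

View pics/w3.png

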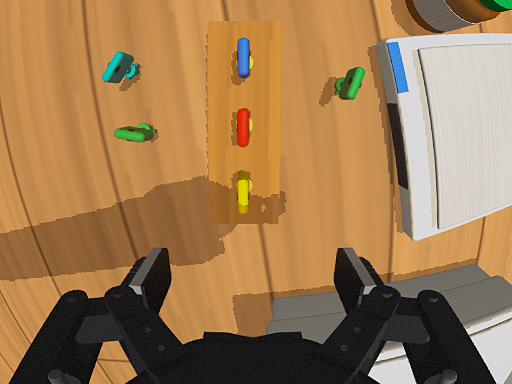

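```bash
python3 - <<'E'
from plant import robot
from h import *
f=dict(np.load("pics/w3.npz"))
B=[b for b in blobs(mask(f["image"],170,10,200,120),60) if 225<b[1][0]<260 and 95<b[1][1]<160]; c=B[0][1]
print(B[0][0],c,plane(f,c,.078,True),plane(f,c,.063,True))
x,y=plane(f,c,.077,True)[0]
assert abs(x-.555)<.006 and abs(y+.267)<.008
yaw=-.157; o=[np.pi,0,yaw]
robot.grip(.55,50)
robot.goto([x,y,.12],o)
print("hit",robot.move_straight([x,y,.058],vel=.06,contact_N=6))
s0=robot.sense()
robot.grip(0,50)
s=robot.sense(); print(s["t"],s["opening"],s["tcp_pos"],s["tcp_rot"],s["wrist_force"]-s0["wrist_force"],s["torque"]-s0["torque"], s["wrist_force"])
np.savez("grasp.npz",x=x,y=y,tcp=s["tcp_pos"])
f=robot.grab_frame("wrist"); cv2.imwrite("pics/w4.png",f["image"][:,:,::-1])
E
```

```text
420 [242.56190476 127.11904762] [[ 0.55492545 -0.26771071]] [[ 0.55426772 -0.26877685]]
hit False
8.1833 0.10130339632319751 [ 0.55501138 -0.26783314  0.05834989] [ 3.14131494e+00 -3.19079746e-04 -1.56997690e-01] [-1.18518639  0.49386778  3.21500709] [-0.01781284  0.12891685 -0.03305538] [-0.98093837  0.04911827  2.6246495 ]
```

View pics/w4.png

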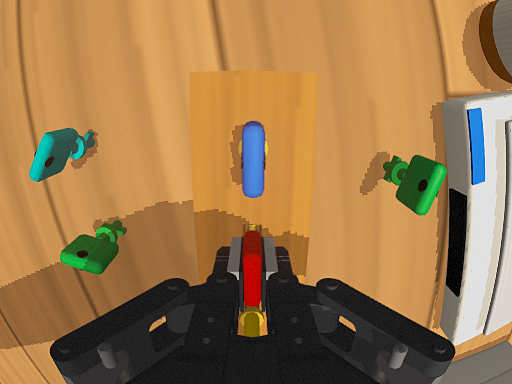

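The red key is held (opening 8.6 mm, bow 9 mm thick) and the bow's near edge shows at about (253,268). Next I'll lift it, hover over the keyhole and look.

```bash
python3 - <<'E'
from plant import robot
from h import *
g=np.load("grasp.npz"); x,y=g["x"],g["y"]
robot.move_straight([x,y,.095],vel=.04)
s=robot.sense(); print("lift",s["t"],s["wrist_force"],s["opening"])
robot.move_straight([x,y,.19],vel=.15)
o=[np.pi,0,1.428]
robot.goto([.5275,.1544,.19],o)
robot.move_straight([.5275,.1544,.142],vel=.08)
robot.sleep(.3)
s=robot.sense(); print(s["t"],s["tcp_pos"],s["tcp_rot"],s["wrist_force"],s["torque"],s["joint_pos"].round(2))
f=robot.grab_frame("wrist"); np.savez("pics/w5.npz",**f); im=f["image"]
cv2.imwrite("pics/w5.png",cv2.resize(im[130:330,150:350],(800,800),interpolation=cv2.INTER_CUBIC)[:600,:,::-1])
R,t=f["R"],f["t"]
for P in ([.5275,.1544,.09],[.5275,.1544,.142-.043]):
    c=R@np.array(P)+t; th=np.arctan2(np.hypot(c[0],c[1]),c[2]); print(f["cx"]+f["fx"]*th*c[0]/np.hypot(c[0],c[1]),f["cy"]+f["fy"]*th*c[1]/np.hypot(c[0],c[1]))
E
```

```text
lift 9.3083 [-0.1424013  -1.1066307  -0.92178748] 0.09643953673591686
12.7 [0.52769401 0.15448016 0.14236489] [ 3.14093277e+00 -1.99597994e-04  1.42789771e+00] [ 0.78953418 -0.79147023 -0.34990724] [-0.02097871  0.01050589  0.01487015] [ 0.48  0.7  -1.2   1.89  0.74  1.09  0.41]
252.72471599965456 222.78634210935402
252.76208304752603 228.24272987391677
```

View pics/w5.png

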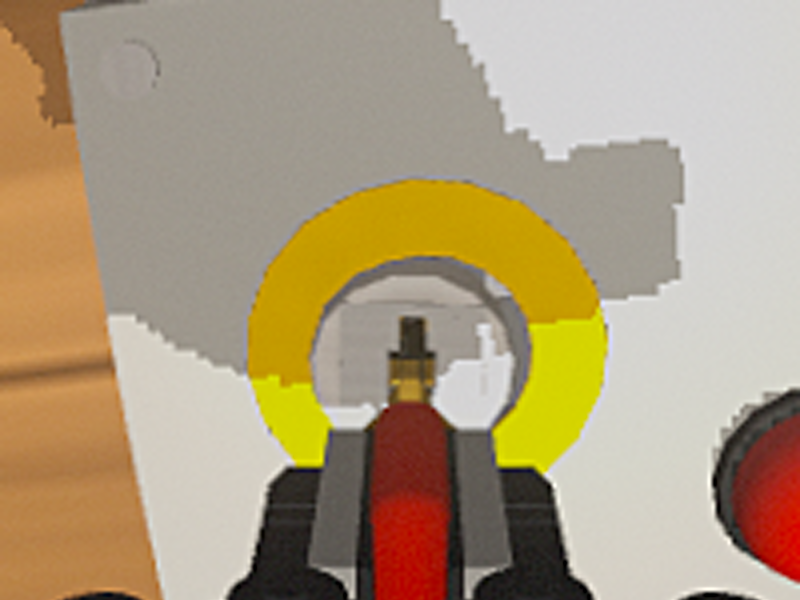

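```bash
python3 - <<'E'
from h import *
f=dict(np.load("pics/w5.npz"))
def c(u,v): return [150+u/4-.5,130+v/4-.5]
k=np.array([np.cos(-.143),np.sin(-.143)])
for n,uv,z,off in (("slot far",(412,317),.09,9.9),("sq far",(412,352),.09,4),("sq L",(388,352),.09,0),("sq R",(436,352),.09,0),("bow bot",(411,403),.132,-15),("bow top",(411,500),.162,-15)):
    p=plane(f,c(*uv),z,True)[0]; print(n,p.round(4),"centre",(p-k*off/1000).round(4))
im=f["image"]; print(im[225:262:1,253].tolist())
E
```

```text
slot far [0.5176 0.1557] centre [0.5078 0.1571]
sq far [0.5237 0.1548] centre [0.5197 0.1554]
sq L [0.5231 0.1508] centre [0.5231 0.1508]
sq R [0.5243 0.1587] centre [0.5243 0.1587]
bow bot [0.5141 0.156 ] centre [0.5289 0.1538]
bow top [0.5119 0.1562] centre [0.5268 0.1541]
[[181, 143, 48], [174, 137, 47], [176, 138, 43], [179, 142, 45], [177, 141, 50], [137, 77, 37], [111, 41, 35], [112, 42, 34], [113, 42, 27], [114, 46, 27], [114, 44, 32], [116, 47, 34], [114, 39, 26], [114, 42, 29], [117, 43, 35], [114, 38, 29], [115, 39, 27], [118, 41, 30], [117, 40, 28], [117, 38, 27], [117, 36, 28], [113, 29, 19], [117, 37, 24], [116, 31, 20], [116, 37, 25], [115, 32, 17], [115, 34, 22], [123, 25, 20], [137, 31, 26], [149, 27, 12], [161, 29, 16], [175, 34, 21], [175, 25, 10], [174, 14, 0], [178, 30, 8], [177, 18, 0], [182, 28, 13]]
```

The keyhole re-measures at (0.5275,0.154), which agrees with the first look. The key appears centred in the grip to about 1 mm. Now I'll feel in, probing in a small spiral.

```bash
python3 - <<'E'
from plant import robot
from h import *
c0=np.array([.5276,.1543]); k=np.array([np.cos(-.143),np.sin(-.143)]); n=np.array([-k[1],k[0]])
offs=[(0,0),(.7,0),(-.7,0),(0,.7),(0,-.7),(1.4,0),(-1.4,0),(.7,.7),(-.7,-.7),(-.7,.7),(.7,-.7),(2.1,0),(-2.1,0),(0,1.4),(0,-1.4)]
for a,b in offs:
    p=c0+(k*a+n*b)/1000
    robot.move_straight([*p,.1355],vel=.04)
    hit=robot.move_straight([*p,.1285],vel=.02,contact_N=4)
    s=robot.sense(); print(a,b,hit,s["tcp_pos"].round(4),s["wrist_force"].round(1),round(s["t"],2),flush=True)
    if s["tcp_pos"][2]<.1305: break
    if s["t"]>30: break
else: raise SystemExit
if s["tcp_pos"][2]<.1305:
    h=robot.move_straight([*p,.1150],vel=.02,contact_N=5); s=robot.sense()
    print("bits",h,s["tcp_pos"].round(4),s["wrist_force"].round(1),s["torque"].round(3),s["t"])
E
```

```text
0 0 False [0.5275 0.1544 0.1284] [-0.2 -0.3 -1.1] 13.57
bits False [0.5275 0.1543 0.115 ] [ 0.1  0.5 -1.2] [ 0.078 -0.008 -0.004] 14.3917
```

```bash
cat > turn.py <<'E'
from plant import robot
import numpy as np
def turn(p,yaw,target,step,lim,base,tmin=0.):
    """rotate in place in small steps, giving way to side forces; stop at torque lim (relative to base)"""
    p=np.array(p,float); sg=np.sign(target-yaw); i=0
    while (target-yaw)*sg>1e-3:
        yaw+=sg*min(step,abs(target-yaw)); robot.move_straight(p,vel=.05,attitude=[np.pi,0,yaw])
        s=robot.sense(); F=s["wrist_force"]-base["wrist_force"]; T=s["torque"][2]-base["torque"][2]
        p[:2]+=np.clip(F[:2]*4e-5,-3e-4,3e-4)
        if F[2]>8: p[2]+=1e-4
        i+=1
        if i%4==0 or abs(T)>lim: print(round(s["t"],2),round(yaw,3),s["tcp_rot"][2].round(3),F.round(1),T.round(3),s["tcp_pos"].round(4),flush=True)
        if abs(T)>lim or np.linalg.norm(F)>25: print("stop",F,T); break
    return p,yaw
E
python3 - <<'E'
from turn import *
base=robot.sense()
h=robot.move_straight([.5276,.1543,.1105],vel=.015,contact_N=6); s=robot.sense()
print("seat",h,s["tcp_pos"].round(4),s["wrist_force"].round(1),s["torque"].round(3),s["t"])
robot.sleep(.2); s=robot.sense(); print(s["tcp_pos"].round(4),s["wrist_force"].round(1))
if h and s["tcp_pos"][2]<.1135:
    p,yaw=turn([.5276,.1543,s["tcp_pos"][2]],1.428,1.428-.3,.05,.15,base); print(p,yaw,robot.sense()["t"])
E
```

```text
seat True [0.5279 0.1543 0.1123] [-0.7  0.2  3.8] [-0.185  0.172  0.016] 14.675
[0.5279 0.1543 0.1123] [-0.8  0.   6.1]
15.88 1.228 1.23 [0.7 1.9 1.1] 0.015 [0.5278 0.1546 0.1123]
[0.52778585 0.15450411 0.1123155 ] 1.128 16.375
```

```bash
python3 - <<'E'
from turn import *
base=dict(wrist_force=np.array([0,-.2,-1.1]),torque=np.array([0,0,0.]))
p,yaw=turn([.52779,.1545,.1123],1.128,1.428-1.1,.06,.18,base)
p,yaw=turn(p,yaw,1.428-1.62,.025,.18,base)
robot.sleep(.3); s=robot.sense(); print(p.round(5).tolist(),yaw,s["torque"],s["wrist_force"],s["tcp_pos"],s["tcp_rot"][2],s["joint_pos"].round(2),s["t"],s["opening"])
E
```

```text
17.38 0.888 0.891 [-0.7  1.4  3.1] 0.05 [0.5279 0.1547 0.1123]
18.38 0.648 0.651 [0.3 0.5 4.9] -0.06 [0.5279 0.1548 0.1123]
19.38 0.408 0.411 [-0.4  0.8  5.3] -0.02 [0.5279 0.1548 0.1123]
20.88 0.228 0.229 [ 0.4 -0.3  5. ] 0.078 [0.5279 0.1548 0.1123]
21.88 0.128 0.129 [0.6 0.2 7.2] 0.039 [0.5278 0.1548 0.1123]
22.62 0.053 0.054 [0.3 0.1 5.8] 0.257 [0.5278 0.1548 0.1123]
stop [0.30988305 0.11456874 5.82769236] 0.25653264901300776
[0.52786, 0.15476, 0.1123] 0.05299999999999982 [-0.09174607 -0.0330087   0.24507296] [-0.25059356 -0.97727695  4.54089907] [0.52785019 0.15479863 0.1123094 ] 0.053358893037117605 [ 0.28  0.57 -0.85  1.92  0.54  0.9  -0.8 ] 22.925 0.09535315969021747
```

The stop is felt: torque rose from 0.04 to 0.25 N m after 1.375 rad and held. Turning back to the home stop.

```bash
python3 - <<'E'
from turn import *
base=dict(wrist_force=np.array([0,-.2,-1.1]),torque=np.array([0,0,0.]))
p,yaw=turn([.52786,.15476,.1123],.053,1.30,.07,.3,base)
p,yaw=turn(p,yaw,1.428+.28,.025,.17,base)
robot.sleep(.2); s=robot.sense(); print(p.round(5).tolist(),yaw,s["torque"],s["wrist_force"],s["tcp_pos"],s["tcp_rot"][2],s["t"],s["opening"])
E
```

```text
23.93 0.333 0.332 [0.1 0.2 6.3] 0.014 [0.5279 0.1548 0.1123]
24.93 0.613 0.612 [-0.9  0.8  5.2] 0.042 [0.5278 0.1548 0.1123]
25.93 0.893 0.892 [0.8 0.2 6.6] 0.025 [0.5278 0.1548 0.1123]
26.93 1.173 1.172 [-0.6 -0.2  6. ] -0.008 [0.5278 0.1548 0.1123]
28.43 1.4 1.4 [-0.6  0.3  6.2] -0.023 [0.5278 0.1548 0.1123]
29.43 1.5 1.501 [0.2 0.2 6.9] -0.037 [0.5278 0.1548 0.1123]
29.93 1.55 1.551 [-0.1  1.   6.1] -0.191 [0.5278 0.1548 0.1123]
stop [-0.11514024  0.96786393  6.06074222] -0.19134501745419258
[0.52785, 0.15476, 0.1123] 1.5499999999999992 [-0.02570512 -0.02528127 -0.21437204] [-0.28345255 -0.12306843  4.90421007] [0.5278212  0.15476917 0.11233214] 1.550901169358655 30.125 0.0961922404962838
```

The home stop is felt at yaw 1.55. Stop to stop is 1.50 rad, which is 1.2 plus play and puts the slot line at about 1.43, as at insertion. I'll back off into the play and draw out.

```bash
python3 - <<'E'
from turn import *
base=dict(wrist_force=np.array([0,-.2,-1.1]),torque=np.array([0,0,0.]))
p,yaw=turn([.52785,.15476,.1123],1.55,1.435,.06,.3,base)
b=robot.sense()
h=robot.move_straight([p[0],p[1],.140],vel=.03,contact_N=14)
s=robot.sense(); print(h,s["tcp_pos"],b["wrist_force"],s["wrist_force"],s["t"])
if not h:
    g=np.load("grasp.npz"); x,y=float(g["x"]),float(g["y"])
    robot.move_straight([p[0],p[1],.19],vel=.12)
    robot.goto([x,y,.19],[np.pi,0,-.157])
    robot.move_straight([x,y,.10],vel=.1); robot.sleep(.2)
    s=robot.sense(); print(s["t"],s["tcp_pos"],s["tcp_rot"],s["wrist_force"],s["opening"])
    h=robot.move_straight([x,y,.0665],vel=.02,contact_N=5)
    s=robot.sense(); print(h,s["t"],s["tcp_pos"],s["wrist_force"])
E
```

```text
False [0.52772011 0.15466656 0.1398281 ] [-0.49528012  0.03890031  5.61994818] [ 0.44803744 -0.28827404 -1.37440684] 31.7
35.075 [ 0.55524071 -0.26792366  0.10067163] [ 3.14116964e+00 -1.14517336e-03 -1.57104236e-01] [ 0.55188571 -0.55048485 -0.76074842] 0.09436239714077367
False 36.9 [ 0.55495478 -0.26778519  0.06658842] [-0.35392583 -0.49756245 -0.24181594]
```

```bash
python3 - <<'E'
from plant import robot
from h import *
g=np.load("grasp.npz"); x,y=float(g["x"]),float(g["y"])
h=robot.move_straight([x,y,.0572],vel=.015,contact_N=5)
s=robot.sense(); print(h,s["t"],s["tcp_pos"],s["wrist_force"])
robot.grip(.5,20); robot.sleep(.2)
robot.move_straight([x,y,.12],vel=.08)
robot.goto([.552,-.33,.17],[np.pi,0,-.16]); robot.sleep(.3)
f=robot.grab_frame("wrist"); im=f["image"]
cv2.imwrite("pics/w6.png",np.vstack([np.hstack([dict(np.load("pics/w3.npz"))["image"][0:250,130:380],im[0:250,130:380]])])[:,:,::-1])
for b in blobs(mask(im,170,10,200,120),60):
    if 225<b[1][0]<260: print(b[0],b[1],plane(f,b[1],.078,True))
s=robot.sense(); print(s["t"],s["opening"],s["wrist_force"])
E
```

```text
True 37.4417 [ 0.55476877 -0.2677565   0.05829284] [ 0.17660381 -0.75362527  5.09319853]
420 [243.25238095 125.84285714] [[ 0.55468116 -0.26768467]]
39.7667 0.5000320776572931 [ 0.73547219  1.05955804 -0.16531349]
```

View pics/w6.png

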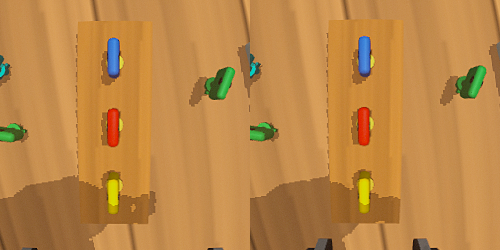

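The before and after views match: the red key is seated in its slot at right (364,126), within 0.3 mm of its start. The other keys have not moved. Handing in.

```bash
python3 -c "
from plant import robot
print(robot.close_job(), robot.sense()['t'])"
```

```text
the job is handed in; nothing more can be done
the job is handed in; nothing more can be done
```

The alarm reset is done and handed in, at about 40 s of the 72 s allowed. The red key went into the switch, turned to its stop and back, and is standing in its own slot again; the hand-in gave no verdict.

- **Insertion:** the key found the keyhole on the first try and seated under about 6 N, with its shoulder at the height expected for the switch face.
- **Turning:** I felt the clockwise stop at about 0.25 N m and the home stop at about 0.2 N m, both below the 0.35 N m limit. The key turned 1.50 rad between stops, which fits the barrel's 1.2 rad plus its play. I could not read the switch angle directly.
- **Drawing out:** I turned the key back into the middle of its play at home and pulled it out without tripping the 14 N contact limit.
- **Back in the stand:** the shoulder met the stand within 0.1 mm of its starting height. In the last close picture the bow is within 0.3 mm of its start, upright, and the blue and yellow keys have not moved.
- **Robot:** the gripper is open and clear of everything.

I did not photograph the station again at the end. No check failed or disagreed.

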